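Turn the pot to the front and hold the turntable

TASK

On the crate nightstand, pick up the small terracotta pot and set it down upright (do not drop it) in the empty ringed place of the turntable, between two of its tins, and let go of it. Then turn the turntable by the wooden bar handle at its centre until the pot stands in line with the wooden pointer of its foot, and finish while still holding the handle, keeping the turntable still. Leave the alarm clock, comb and bangle box where they are.

Things in the scene. Friction and masses are not known exactly. Their poses are not given: they have to be found in the camera images.
- pot_mid (a point): Centre (half-way up) of the small round open terracotta pot: 60 mm tall, 48 mm across its straight belly (from 10 to 46 mm above its underside), foot 36 mm across, about 60 to 130 g. It starts upright on the crate top, left or right of the turntable. The crate top is level at z = 0.120 m.
- pot: The same pot; origin at the centre of its underside, z up its axis.
- stand: The turntable's fixed wooden foot, a 170 mm disc 14 mm thick on the crate top; origin at the centre of its underside, on the turning axis. Its -x axis is the front: a 28 mm wide pointed wooden tongue there, the pointer, sticks out from under the plate, ending 159 mm from the axis. The front points roughly towards the robot.
- carousel (a joint): Angle (rad) of the turning steel plate on the foot: 0 (or any multiple of 2 pi) puts the empty place exactly at the pointer; it grows anticlockwise seen from above. It turns freely either way, more than a full turn, with slight friction (about 0.05 N m), and stays where it is left. The plate is 230 mm across, its top 20 mm above the crate top. It carries three fixed metal tins (42 mm across, 55 mm tall) and the empty place, 90 degrees apart, each centred 85 mm from the axis.
- seat (a point): Centre of the empty place, on the top surface of the plate, where the pot's foot goes. A raised dark wooden lip 5 mm high, about 52 mm inside and 58 mm outside diameter, surrounds it. Its frame turns with the plate: x points to the turning axis, z up, y along the tangent.
- handle (a point): The dark wooden bar handle on a post at the turntable's centre; origin at the middle of the bar, on the turning axis, 107 mm above the crate top. The bar is 14 mm wide (its x), 50 mm long (its y, so crosswise to the direction of the empty place) and 26 mm tall; it turns with the plate. The post below is 14 mm thick.
- alarm: White plastic twin-bell alarm clock, 72 mm wide, 92 mm tall, about 40 mm deep; leave alone. Origin at the centre of its underside.
- comb: Flat wooden comb, 150 mm by 38 mm, 6 mm thick; leave alone. Origin at the centre of its underside.
- bangle_box: Glass bangle box with closed flip-top lid, 92 mm square, 60 mm tall; leave alone. Origin at the centre of its underside.
Mind the look-alikes: they are no part of the job. Of the things that look like the pot, the largest one is meant.

How it is judged:
By the outcome, as a careful person would: the job done as asked, in the order asked, and still so for the second after the job is handed in, while the arm keeps its last pose, push and grip.
It also fails if it takes over 72 s, if anything falls off the work surface, if the arm or the gripper's body presses on something with over 40 N, if the wrist force passes 120 N, or if a joint passes its speed limit or range.

ROBOT

A 7-joint arm with a two-finger parallel gripper is mounted at the origin on the work surface. World frame = base frame: x ahead of the robot, y to its left, z up, the work surface at z = 0. Lengths are in mm, angles in rad, forces in N, time in s.
With the tool pointing down it reaches from about 350 to 900 mm from the base axis. Payload 7.2 kg.
Tool frame: the origin (TCP) lies between the finger pads; the fingertips stand 14 mm ahead of it and the grasp point (between the pads) lies 5 mm behind it (tip_extent is the distance from the TCP to the fingertips, in mm); z points along the fingers, y is the line along which they close (so a half turn about z gives the same grasp; the last joint's range is limited). The gripper opens to 88 mm and grips with 3 to 60 N. Pads are 20 mm wide; open, the fingers measure 115 mm over their backs; the gripper's body (75 mm by 178 mm) begins 61 mm behind the grasp point.
Start: joints at [-0.068, 0.411, -0.013, 1.596, 0.006, 1.134, -0.082], TCP at [625.003, -0.011, 236.653] pointing down, gripper open.
Joint ranges: [-2.95, 2.95], [-0.29, 1.99], [-1.47, 1.44], [0.14, 2.54], [-1.03, 4.17], [0.13, 1.85], [-2.86, 2.86]. Speed limits (rad/s): [2.39, 2.39, 3.01, 3.01, 3.14, 3.14, 3.14].

INTERFACE

Orientations are given as a rotation vector (axis times angle).
In Python, from workcell import * gives the robot as it stands.
- The arm moves only by the tool jog_arm, never from a script. Its argument "rows" is a list of rows, each an object of numbers: "x", "y", "z": the shift along the world's x, y, z in m; "ax", "ay", "az": the turn, a rotation vector about the world's x, y, z in rad; "gripper": the opening, from -1 (shut) to 1 (fully open). In form: [{"x": .., "y": .., "z": .., "ax": .., "ay": .., "az": .., "gripper": ..}, ...]. A call has 1 to 5 rows; each row shifts and turns the commanded pose from where the row before left it; what a row does not reach is not made up. A row lasts 1/8 s, in which the tool goes at most 62.5 mm and 10.7 degrees, less where a joint would pass 70% of its speed; a pose out of reach is approached as far as the arm can. A call with a gripper value outside its range is refused whole. The fingers move at their own pace and stop on an object; the grip force is fixed at half the most. Time passes only in rows, so rows that do not move let the fingers close. It gives the time, the measured TCP pose, the force, the opening and the grip force at its end, in the units of the state.
- sense(): the state, without advancing time (a new reading comes with each control period).
- get_image(name): name is "scene" or "side" or "wrist"; returns a dict with "frame" (400x640x3 uint8, red, green, blue), "fov_y" (degrees; the focal length in pixels is half the picture's height over the tangent of half this angle, whatever the lens; pixels are square), "cx", "cy" (the principal point, pixels), "origin" and "orientation" of the camera in the world; the wrist camera has in their place "mount" (4x4, takes a point from camera to tool coordinates, whose origin is the TCP and whose axes are the flange's). Camera axes: x right, y down, z forward; pixel columns grow to the right and rows downward; lengths in mm; the calibration is good to about 2 mm. A picture is of the moment at which its call begins: read the wrist's pose just before it. There is no depth.
- job_done(): hands the job in; it is judged then, once.
Trained networks look in a picture, given as the dict that the camera call returned (one of the last four; its "shot" number tells which), for a name from the list of things; names that differ only in an ending like _2 or _b are one class to them, and where a whole thing is asked for, a point or a joint stands for the part that bears it (a point fixed in the world has none). Each returns a list of dicts, best first, with "score" (0 to 1); they miss things now and then, are a little off and sometimes report something else, mostly with a low value. They report only what shows in the picture. A call takes as long as a camera call. They do not tell look-alikes from the thing itself.
- search_frame(picture, target): "rect" ([left, top, right, bottom] in pixels, round what is visible of it).
- trace(picture, target): "region" (400x640 bool, what is visible of it) and "rect" ([left, top, right, bottom] in pixels, round what is visible of it).
- spot_point(picture, target): "location" ([column, row] in pixels: a listed point, or the origin of a listed thing).
The state is a dict: "t": time; "joint_pos": joint angles; "joint_vel": joint speeds; "joint_efforts": joint torques, N m; "tcp_pos": TCP position; "orientation": TCP orientation; "wrist_force": force on the tool from outside, world axes, zero at the start; "torque": the same for the moment, N m; "grip_width": finger opening in mm; "finger_force": force on a finger pad.
Only numpy, scipy, OpenCV 4.12 (cv2) and the standard library are available. Lean on these libraries where they do the work, as an engineer would, in place of code of your own. Each camera call takes 0.05 s, during which the arm holds its last target. There are 200 camera calls.

## Working session

There is one attempt and no reset: what is moved stays moved. The work goes in short steps, Python scripts to look and compute and a tool call to move; the robot and the scene stay as the last step left them, time stands still between calls to the robot, and variables do not carry over. Pictures are saved under pics/ and viewed, at most 10 in all, crops included, and the job is handed in when it is done.

Besides the shell and the picture viewer there is one more tool, called after "Emit:" as name(argument=value, ...) on one line, values as JSON. jog_arm: Moves the arm, as the interface text tells. Its arguments: {"type":"object","properties":{"rows":{"type":"array"}},"required":["rows"]}

```bash
mkdir -p pics; ls; cat > h.py <<'E'
from workcell import *
import numpy as np, cv2
from scipy.spatial.transform import Rotation as R
def cam(name):
    s=sense(); p=get_image(name)
    if name=="wrist":
        T=np.eye(4); T[:3,:3]=R.from_rotvec(s["orientation"]).as_matrix(); T[:3,3]=s["tcp_pos"]
        M=T@np.array(p["mount"])
        p["O"],p["Rm"]=M[:3,3],M[:3,:3]
    else:
        o=np.array(p["orientation"],float)
        p["O"]=np.array(p["origin"],float); p["Rm"]=o if o.shape==(3,3) else R.from_rotvec(o).as_matrix()
    p["f"]=200/np.tan(np.radians(p["fov_y"])/2)
    return p
def pt(p,uv,z):
    d=p["Rm"]@np.array([(uv[0]-p["cx"])/p["f"],(uv[1]-p["cy"])/p["f"],1])
    return p["O"]+d*(z-p["O"][2])/d[2]
def proj(p,X):
    c=p["Rm"].T@(np.array(X)-p["O"]); return np.array([p["cx"]+p["f"]*c[0]/c[2],p["cy"]+p["f"]*c[1]/c[2]])
def save(p,n): cv2.imwrite("pics/"+n+".png",p["frame"][:,:,::-1])
E
python3 - <<'E'
from h import *
ps={n:cam(n) for n in ["scene","side","wrist"]}
fr=[]
for n,p in ps.items():
    print(n,p["O"].round(),p["fov_y"],{k for k in p})
    for t,z in [("pot_mid",150),("stand",120),("seat",140),("handle",227),("alarm",120),("comb",120),("bangle_box",120)]:
        for d in spot_point(p,t)[:4]:
            print(" ",t,round(d["score"],2),np.round(d["location"]),pt(p,d["location"],z).round()[:2])
    for d in search_frame(p,"pot")[:4]: print("  pot",round(d["score"],2),np.round(d["rect"]))
    save(p,"a_"+n)
cv2.imwrite("pics/a.png",cv2.resize(np.vstack([ps["scene"]["frame"],ps["side"]["frame"]])[:,:,::-1],(480,600),interpolation=cv2.INTER_AREA))
print(sense())
E
```

```text
pics
scene [ 918. -328.  950.] 54.80943896445211 {'frame', 'f', 'orientation', 'cy', 'Rm', 'origin', 'shot', 'fov_y', 'cx', 'O'}
  pot_mid 0.62 [349. 136.] [500. 267.]
  pot_mid 0.46 [383. 146.] [590. 300.]
  stand 0.75 [313. 212.] [578.  34.]
  seat 0.84 [346. 202.] [629. 101.]
  handle 0.95 [309. 192.] [581.  21.]
  alarm 0.85 [205. 276.] [ 513. -256.]
  comb 0.58 [264. 330.] [ 699. -249.]
  comb 0.48 [313. 213.] [581.  30.]
  bangle_box 0.95 [391. 183.] [671. 238.]
  pot 0.55 [371. 150. 415. 202.]
  pot 0.54 [341. 116. 357. 142.]
  pot 0.3 [232. 299. 296. 364.]
side [106. 791. 634.] 57.667567050397416 {'frame', 'f', 'orientation', 'cy', 'Rm', 'origin', 'shot', 'fov_y', 'cx', 'O'}
  pot_mid 0.63 [293. 326.] [383. 459.]
  pot_mid 0.58 [251. 321.] [451. 486.]
  pot_mid 0.56 [300. 248.] [494. 276.]
  stand 0.59 [326. 202.] [577.  28.]
  stand 0.4 [252. 233.] [657. 253.]
  seat 0.87 [299. 204.] [618. 104.]
  handle 0.9 [326. 164.] [589.   4.]
  alarm 0.86 [388. 170.] [ 507. -254.]
  alarm 0.36 [250. 230.] [673. 242.]
  alarm 0.25 [337. 162.] [ 688. -230.]
  comb 0.55 [335. 162.] [ 697.
[... 453 characters left out ...]
1107625, -0.01271669,  1.59617878,  0.00561189,
        1.13429216, -0.08219918]), 'joint_vel': array([-1.46133418e-03, -4.32978337e-04, -8.35112667e-06, -1.35387470e-03,
        2.05994823e-03, -6.09616479e-04, -1.62780477e-03]), 'joint_efforts': array([ 2.91115502e-04, -5.87745881e+01,  6.40765037e-01, -2.91380346e+01,
       -5.37218666e-02,  1.05345182e-02,  8.28596694e-05]), 'tcp_pos': array([ 6.25017819e+02, -2.32582422e-02,  2.36676908e+02]), 'orientation': array([2.22140264e+00, 2.22140133e+00, 9.26354486e-05]), 'wrist_force': array([-0.57401022,  0.22796678,  0.73026479]), 'torque': array([-0.06075985, -0.03946309,  0.03210899]), 'finger_force': 0.0, 'grip_width': 87.96656695881256}
```

```bash
python3 - <<'E'
import cv2,numpy as np
a=cv2.imread("pics/a_scene.png");b=cv2.imread("pics/a_side.png")
A=cv2.resize(a[100:380,170:470],(400,373),interpolation=3)
B=cv2.resize(b[120:370,200:460],(400,385),interpolation=3)
cv2.imwrite("pics/a2.png",np.hstack([cv2.resize(a[100:380,170:470],(400,373)),cv2.resize(b[120:370,200:460],(388,373))]))
E
```

```text
(no output)
```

View pics/a2.png

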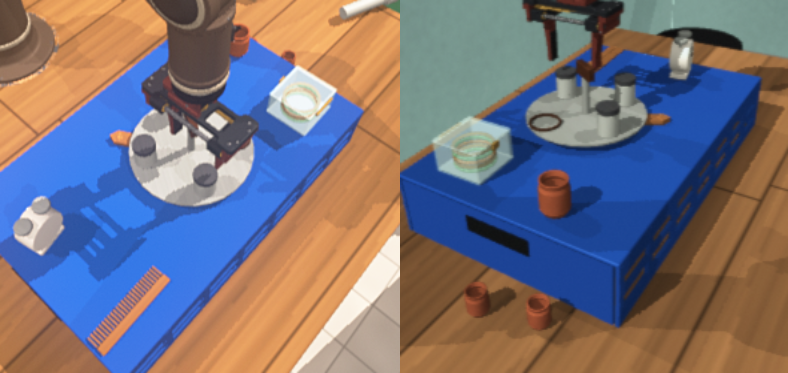

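View pics/a_wrist.png

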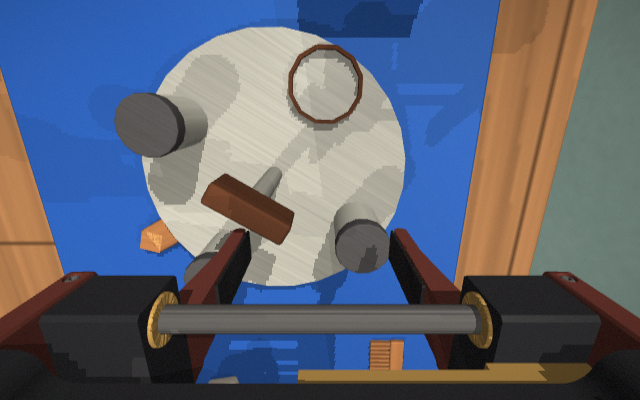

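```bash
python3 - <<'E'
from h import *
p=cam("wrist")
im=p["frame"].astype(int); r,g,b=im[...,0],im[...,1],im[...,2]
m=((r-b>25)&(r<150)).astype(np.uint8)
n,l,st,c=cv2.connectedComponentsWithStats(m)
for i in range(1,n):
    if st[i,4]>150: print(st[i],c[i].round(1))
def ell(i,z):
    ys,xs=np.nonzero(l==i); h=cv2.convexHull(np.c_[xs,ys].astype(np.float32)); e=cv2.fitEllipse(h); return e,pt(p,e[0],z)
i=l[48:130,285:365]; k=np.bincount(i[i>0]).argmax(); e,s=ell(k,145); print("seat",e,s)
m2=((r-b<40)&(r>100)&(b<230)).astype(np.uint8)
for z,uv in [(127,(141,246)),(134,(141,240)),(134,(160,222)),(134,(176,232))]: print(uv,pt(p,uv,z).round(1))
for uv in [(201,199),(229,175),(294,211),(280,244)]: print("bar",uv,pt(p,uv,240).round(1), pt(p,uv,214).round(1))
for uv in [(150,125),(362,247)]: print("tin",uv,pt(p,uv,195).round(1))
for t in ["stand","pot_mid","seat","handle"]:
    print(t,[(round(d["score"],2),np.round(d["location"])) for d in spot_point(p,t)[:2]])
for k_ in trace(p,"stand")[:1]:
    ys,xs=np.nonzero(k_["region"]); print(k_["rect"],len(xs))
E
```

```text
[ 491    0   59   57 1925] [521.1  21.6]
[ 463    0  111  280 1377] [540.2 126.9]
[288  44  74  80 988] [324.1  83.2]
[ 201  173   93   71 3319] [247.9 207.3]
[ 179  229   66   75 1726] [210.4 273.2]
[ 395  229   67   75 1599] [429.  272.9]
[  0 241  55   4 171] [ 26.9 242.9]
[   0  272   97   82 2813] [ 35.4 314.8]
[ 544  272   96   71 1794] [600.3 303.9]
[148 291  30  58 588] [161.2 319.4]
[462 292  31  57 788] [480.1 320.3]
[187 335  27  33 565] [198.3 347.8]
[ 298  335  295   49 3317] [470.8 374. ]
[298 339 104  36 414] [371.9 357.2]
seat ((324.3393859863281, 84.04774475097656), (74.972900390625, 80.36563873291016), 175.48175048828125) [628.09253143  99.1528854  145.        ]
(141, 246) [445.7 -50.9 127. ]
(141, 240) [451.8 -40.8 134. ]
(160, 222) [473.3 -22.  134. ]
(176, 232) [486.9 -32.4 134. ]
bar (201, 199) [561.4  35.7 240. ] [550.1  27.1 214. ]
bar (229, 175) [577.6  48.7 240. ] [569.1  42.6 214. ]
bar (294, 211) [610.6  28.9 240. ] [608.2  19.2 214. ]
bar (280, 244) [602.3   9.2 240. ] [598.3  -4.1 214. ]
tin (150, 125) [515.2  71.  195. ]
tin (362, 247) [655.7 -16.2 195. ]
stand [(0.74, array([276., 167.]))]
pot_mid []
seat [(0.95, array([324.,  87.]))]
handle [(0.97, array([250., 207.]))]
[114.0, 25.5, 403.6, 286.6] 55255
```

Emit:
jog_arm(rows=[{"x":-0.03,"y":0.05,"az":-0.14},{"x":-0.03,"y":0.05,"az":-0.14},{"x":-0.03,"y":0.05,"az":-0.14},{"x":-0.02,"y":0.05,"az":-0.14},{"x":-0.018,"y":0.05}])

```text
validation failed for argument at $.ro...
```

Emit:
jog_arm(rows=[{"x":-0.03,"y":0.055,"z":0,"ax":0,"ay":0,"az":-0.14,"gripper":1},{"x":-0.03,"y":0.055,"z":0,"ax":0,"ay":0,"az":-0.14,"gripper":1},{"x":-0.03,"y":0.055,"z":0,"ax":0,"ay":0,"az":-0.14,"gripper":1},{"x":-0.02,"y":0.055,"z":0.02,"ax":0,"ay":0,"az":-0.13,"gripper":1},{"x":-0.018,"y":0.052,"z":0.02,"ax":0,"ay":0,"az":0,"gripper":1}])

```text
t: 2.28
tcp_pos: [496.0, 273.5, 277.3]
orientation: [2.742, 1.533, 0.0]
wrist_force: [1.3, -0.3, 0.4]
grip_width: 88.2
finger_force: 0.0
```

```bash
python3 - <<'E'
from h import *
p=cam("wrist"); save(p,"b")
print(sense()["tcp_pos"])
for d in spot_point(p,"pot_mid")[:3]: print(round(d["score"],2),d["location"],pt(p,d["location"],150).round(1))
for d in trace(p,"pot")[:3]:
    print(round(d["score"],2),d["rect"])
for n in ["side"]:
    q=cam(n)
    for d in spot_point(q,"pot_mid")[:3]: print(round(d["score"],2),d["location"],pt(q,d["location"],150).round(1))
    for z,h in((180,1),):
        pass
E
```

```text
[493.24104744 282.55529986 280.14159412]
0.82 [252.1, 117.7] [480.2 367.9 150. ]
0.77 [302.3, 193.7] [480.2 281.2 150. ]
0.6 [297.7, 62.0] [542.  385.4 150. ]
0.87 [281.2, 168.1, 330.8, 225.7]
0.87 [284.5, 41.5, 311.2, 78.2]
0.59 [237.7, 108.5, 265.3, 133.6]
0.91 [252.9, 320.1] [449.  483.7 150. ]
0.74 [298.6, 248.7] [496.1 278.5 150. ]
0.63 [291.8, 326.8] [382.5 461.7 150. ]
```

View pics/b.png

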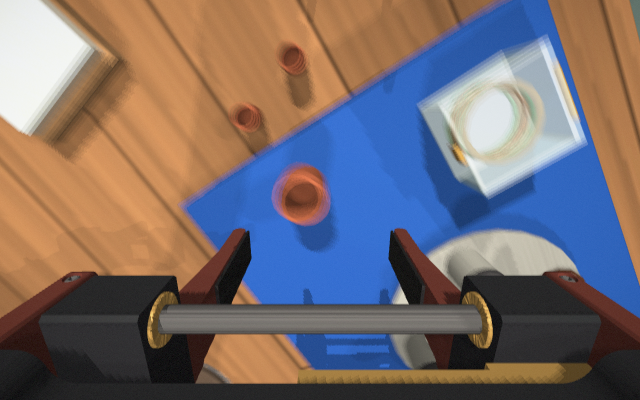

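Pot on the crate shows at (302,195), slightly blurred since the arm was still settling; the two small look-alikes stand on the floor. I'll measure again now that it's still.

```bash
cat >> h.py <<'E'
def red(p,x0,y0,x1,y1):
    im=p["frame"].astype(int); m=((im[...,0]-im[...,2]>40)&(im[...,0]-im[...,1]>40)).astype(np.uint8)
    k=np.zeros_like(m); k[y0:y1,x0:x1]=m[y0:y1,x0:x1]
    ys,xs=np.nonzero(k); return np.c_[xs,ys].astype(np.float32)
E
python3 - <<'E'
from h import *
from scipy.optimize import least_squares
s=sense();print(s["tcp_pos"],s["orientation"]); p=cam("wrist"); save(p,"c")
rects=[]
for d in search_frame(p,"pot")[:3]:
    print(round(d["score"],2),np.round(d["rect"],1))
for d in spot_point(p,"pot_mid")[:3]: print(round(d["score"],2),d["location"],pt(p,d["location"],150).round(1))
q=cam("side")
rs=[(p,[d["rect"] for d in search_frame(p,"pot") if 270<(d["rect"][0]+d["rect"][2])/2<350 and d["rect"][3]>150]),(q,[d["rect"] for d in search_frame(q,"pot") if d["rect"][1]<260 and d["rect"][1]>200])]
# pot model silhouette: circles
def model(x,y):
    t=np.linspace(0,2*np.pi,40); P=[]
    for z,r in((120,18),(130,24),(166,24),(180,22)): P+= [(x+r*np.cos(a),y+r*np.sin(a),z) for a in t]
    return P
for c,rr in rs:
    if not rr: print("none"); continue
    def res(v):
        uv=np.array([proj(c,P) for P in model(*v)]); return np.r_[uv.min(0),uv.max(0)]-rr[0]
    o=least_squares(res,[495,275]); print(rr[0],o.x.round(1),o.fun.round(1))
E
```

```text
[497.3293153  271.06122688 276.47977869] [ 2.74036494e+00  1.53483877e+00 -3.25537571e-04]
0.79 [236.2 107.5 266.  132.5]
0.76 [278.1  38.7 310.6  75.3]
0.61 [280.4 170.2 328.7 227. ]
0.8 [295.5, 61.6] [541.7 384.1 150. ]
0.78 [247.9, 117.7] [478.3 367.3 150. ]
[280.4, 170.2, 328.7, 227.0] [482.8 275. ] [-1.  -1.5  1.   1.5]
[292.6, 233.8, 317.5, 269.4] [476.6 281.8] [ 1.   1.2 -1.  -1. ]
```

```bash
python3 - <<'E'
from h import *
from scipy.optimize import least_squares
def model(x,y):
    t=np.linspace(0,2*np.pi,60); P=[]
    for z,r in((120,18),(130,24),(166,24),(180,22)): P+= [(x+r*np.cos(a),y+r*np.sin(a),z) for a in t]
    return P
p=cam("wrist"); q=cam("side"); print(sense()["tcp_pos"])
for c,b in((p,(265,150,345,230)),(q,(285,225,325,275))):
    k=red(c,*b); rr=np.r_[k.min(0),k.max(0)+1]
    def res(v):
        uv=np.array([proj(c,P) for P in model(*v)]); return np.r_[uv.min(0),uv.max(0)]-rr
    o=least_squares(res,[495,275]); print(rr,o.x.round(1),o.fun.round(1))
E
```

```text
[497.47940979 270.95039169 276.50010199]
[278. 166. 328. 225.] [483.6 278. ] [-0.3 -0.3  0.3  0.3]
[293. 234. 313. 266.] [484.1 278.6] [-1.4 -0.7  1.4  0.5]
```

Emit:
jog_arm(rows=[{"x":-0.0138,"y":0.0072,"z":-0.02,"ax":0,"ay":0,"az":0,"gripper":1},{"x":0,"y":0,"z":-0.035,"ax":0,"ay":0,"az":0,"gripper":1},{"x":0,"y":0,"z":-0.035,"ax":0,"ay":0,"az":0,"gripper":1},{"x":0,"y":0,"z":-0.025,"ax":0,"ay":0,"az":0,"gripper":1},{"x":0,"y":0,"z":0,"ax":0,"ay":0,"az":0,"gripper":1}])

```text
t: 3.55
tcp_pos: [482.5, 277.9, 160.0]
orientation: [2.741, 1.534, -0.006]
wrist_force: [-0.5, 1.2, 0.8]
grip_width: 87.8
finger_force: 0.0
```

```bash
python3 - <<'E'
from h import *
p=cam("wrist"); save(p,"d"); print(sense()["tcp_pos"])
E
```

```text
[483.2863996  278.48661304 161.43073356]
```

View pics/d.png

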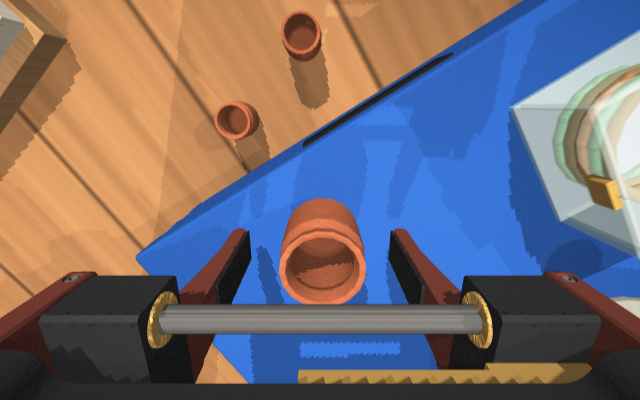

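The pot sits centred between the fingers (rim centre (322,268), fingers at about 250 and 390). Next I go down and close.

Emit:
jog_arm(rows=[{"x":0,"y":0,"z":-0.016,"ax":0,"ay":0,"az":0,"gripper":1},{"x":0,"y":0,"z":0,"ax":0,"ay":0,"az":0,"gripper":0.3},{"x":0,"y":0,"z":0,"ax":0,"ay":0,"az":0,"gripper":-0.2},{"x":0,"y":0,"z":0,"ax":0,"ay":0,"az":0,"gripper":-0.4},{"x":0,"y":0,"z":0,"ax":0,"ay":0,"az":0,"gripper":-0.5}])

```text
t: 4.22
tcp_pos: [483.6, 278.9, 146.0]
orientation: [2.741, 1.535, 0.001]
wrist_force: [-0.3, 0.8, -0.5]
grip_width: 51.3
finger_force: 0.0
```

Emit:
jog_arm(rows=[{"x":0,"y":0,"z":0,"ax":0,"ay":0,"az":0,"gripper":-0.5},{"x":0,"y":0,"z":0,"ax":0,"ay":0,"az":0,"gripper":-0.5}])

```text
t: 4.47
tcp_pos: [483.6, 278.8, 145.9]
orientation: [2.741, 1.535, 0.001]
wrist_force: [-0.2, -0.5, 1.4]
grip_width: 46.2
finger_force: 30.0
```

Emit:
jog_arm(rows=[{"x":0,"y":0,"z":0.025,"ax":0,"ay":0,"az":0,"gripper":-0.5},{"x":0,"y":0,"z":0.04,"ax":0,"ay":0,"az":0,"gripper":-0.5},{"x":0,"y":0,"z":0.035,"ax":0,"ay":0,"az":0,"gripper":-0.5},{"x":0.02,"y":-0.03,"z":0,"ax":0,"ay":0,"az":0,"gripper":-0.5},{"x":0.03,"y":-0.035,"z":0,"ax":0,"ay":0,"az":0,"gripper":-0.5}])

```text
t: 5.1
tcp_pos: [533.3, 214.1, 246.2]
orientation: [-2.739, -1.538, -0.001]
wrist_force: [0.6, 0.1, -0.6]
grip_width: 46.1
finger_force: 30.0
```

Emit:
jog_arm(rows=[{"x":0.03,"y":-0.035,"z":0,"ax":0,"ay":0,"az":0,"gripper":-0.5},{"x":0.03,"y":-0.03,"z":0,"ax":0,"ay":0,"az":0,"gripper":-0.5},{"x":0.02,"y":-0.025,"z":0,"ax":0,"ay":0,"az":0,"gripper":-0.5},{"x":0.0144,"y":-0.0248,"z":0,"ax":0,"ay":0,"az":0,"gripper":-0.5},{"x":0,"y":0,"z":0,"ax":0,"ay":0,"az":0,"gripper":-0.5}])

```text
t: 5.72
tcp_pos: [628.5, 96.0, 245.0]
orientation: [2.743, 1.528, -0.002]
wrist_force: [-0.0, -0.2, -2.1]
grip_width: 46.4
finger_force: 30.0
```

Emit:
jog_arm(rows=[{"x":0,"y":0,"z":0,"ax":0,"ay":0,"az":0,"gripper":-0.5},{"x":0,"y":0,"z":0,"ax":0,"ay":0,"az":0,"gripper":-0.5}])

```text
t: 5.98
tcp_pos: [627.2, 100.5, 245.6]
orientation: [-2.739, -1.537, 0.0]
wrist_force: [-0.7, -0.4, -0.6]
grip_width: 46.1
finger_force: 30.0
```

```bash
python3 - <<'E'
from h import *
p=cam("wrist"); save(p,"e"); s=sense(); print(s["tcp_pos"],s["orientation"],s["grip_width"],s["finger_force"])
for n,c in(("wrist",p),("scene",cam("scene")),("side",cam("side"))):
    for t,z in (("seat",140),("handle",227),("stand",120)):
        for d in spot_point(c,t)[:2]: print(n,t,round(d["score"],2),np.round(d["location"]),pt(c,d["location"],z).round(1))
print(proj(p,(628,99,145)))
E
```

```text
[627.30999351 100.35538677 245.66649446] [-2.73932684e+00 -1.53697473e+00 -7.12544695e-05] 46.440733699839065 29.983327919617295
wrist seat 0.97 [399. 243.] [670.2  21.2 140. ]
wrist seat 0.38 [318. 236.] [605.9  68.2 140. ]
wrist handle 0.91 [320. 345.] [583.2  28.5 227. ]
scene seat 0.97 [338. 230.] [664.6  26.8 140. ]
scene seat 0.69 [311. 191.] [542.   65.9 140. ]
scene handle 0.64 [307. 190.] [573.8  20.6 227. ]
scene handle 0.26 [338. 232.] [694.8 -13.5 227. ]
scene stand 0.57 [312. 215.] [584.1  24.6 120. ]
side seat 0.95 [304. 187.] [659.9  14.2 140. ]
side handle 0.92 [323. 165.] [591.1  18.9 227. ]
side handle 0.34 [336. 162.] [570.9 -17.5 227. ]
side stand 0.86 [323. 204.] [579.1  39.5 120. ]
[321.41570734 201.41115899]
```

View pics/e.png

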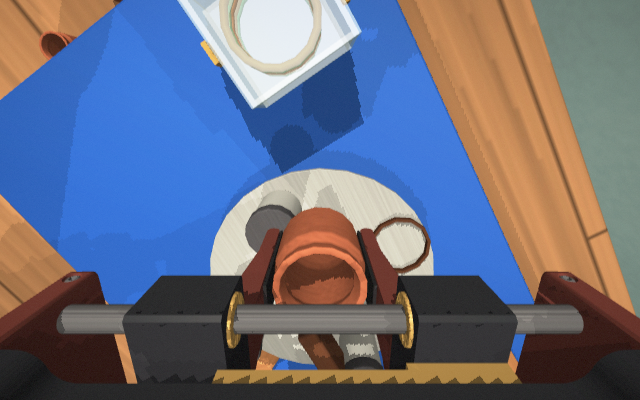

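The empty place has moved: the ring is now at (402,244), world about (670,21), so the turntable has turned about 63° since my first look. I'll check whether it's still turning.

```bash
python3 - <<'E'
from h import *
for i in range(4):
    p=cam("wrist")
    im=p["frame"].astype(int); r,g,b=im[...,0],im[...,1],im[...,2]
    m=np.zeros((400,640),np.uint8); m[210:276,372:440]=((r-b>25)&(r<150))[210:276,372:440]
    n,l,st,c=cv2.connectedComponentsWithStats(m); k=st[1:,4].argmax()+1
    ys,xs=np.nonzero(l==k); e=cv2.fitEllipse(cv2.convexHull(np.c_[xs,ys].astype(np.float32)))
    print(sense()["t"],st[k],np.round(e[0],1),np.round(e[1],1),pt(p,e[0],145).round(1))
    d=spot_point(p,"seat")[0]; print(d["location"])
E
```

```text
6.625 [ 372  216   57   60 1135] [395.4 246.3] [57.8 68.5] [665.8  21.  145. ]
[394.4, 243.1]
6.725 [ 372  216   57   60 1141] [395.3 246.4] [57.8 68.3] [665.7  20.9 145. ]
[396.5, 242.9]
6.825 [ 372  216   57   60 1139] [395.4 246.4] [58.  68.3] [665.8  20.9 145. ]
[396.2, 242.3]
6.925 [ 372  216   57   60 1139] [395.4 246.3] [57.8 68.5] [665.8  20.9 145. ]
[393.8, 243.8]
```

Emit:
jog_arm(rows=[{"x":0,"y":0,"z":0.04,"ax":0,"ay":0,"az":-0.18,"gripper":-0.5},{"x":-0.007,"y":-0.013,"z":0,"ax":0,"ay":0,"az":-0.18,"gripper":-0.5},{"x":-0.01,"y":-0.02,"z":0,"ax":0,"ay":0,"az":-0.18,"gripper":-0.5},{"x":-0.01,"y":-0.02,"z":0,"ax":0,"ay":0,"az":-0.18,"gripper":-0.5},{"x":-0.01,"y":-0.02,"z":0,"ax":0,"ay":0,"az":-0.18,"gripper":-0.5}])

```text
t: 7.6
tcp_pos: [590.5, 25.4, 285.7]
orientation: [-3.136, -0.18, -0.0]
wrist_force: [0.6, 0.9, -1.6]
grip_width: 46.3
finger_force: 30.0
```

Emit:
jog_arm(rows=[{"x":0,"y":0,"z":0,"ax":0,"ay":0,"az":-0.18,"gripper":-0.5},{"x":0,"y":0,"z":0,"ax":0,"ay":0,"az":0,"gripper":-0.5},{"x":0,"y":0,"z":0,"ax":0,"ay":0,"az":0,"gripper":-0.5}])

```text
t: 7.98
tcp_pos: [590.9, 26.5, 285.6]
orientation: [-3.14, 0.086, 0.0]
wrist_force: [0.1, -0.2, -0.6]
grip_width: 46.1
finger_force: 30.0
```

```bash
cat >> h.py <<'E'
def ring(p,guess,w=45):
    im=p["frame"].astype(int); r,b=im[...,0],im[...,2]
    x,y=np.round(guess).astype(int); m=np.zeros((400,640),np.uint8); sl=np.s_[max(y-w,0):y+w,x-w:x+w]
    m[sl]=((r-b>25)&(r<150))[sl]
    n,l,st,c=cv2.connectedComponentsWithStats(m); k=st[1:,4].argmax()+1
    ys,xs=np.nonzero(l==k); e=cv2.fitEllipse(cv2.convexHull(np.c_[xs,ys].astype(np.float32)))
    return st[k],np.round(e[0],1),np.round(e[1],1),pt(p,e[0],145).round(1)
E
python3 - <<'E'
from h import *
s=sense(); p=cam("wrist"); save(p,"f"); print(s["tcp_pos"],s["orientation"],s["joint_pos"].round(2),s["grip_width"])
for d in spot_point(p,"seat")[:2]:
    print(d["score"],d["location"],pt(p,d["location"],140)); print(ring(p,d["location"]))
q=cam("scene")
for d in spot_point(q,"seat")[:2]: print(d["score"],pt(q,d["location"],140))
E
```

```text
[590.87689528  26.51876713 285.61586758] [-3.14032036e+00  8.55268622e-02  4.39785123e-05] [-0.34  0.32  0.28  1.63 -0.09  1.21 -1.67] 46.069980266484954
0.96 [322.0, 109.7] [669.91111768  19.07895441 140.        ]
(array([292,  80,  61,  63, 673], dtype=int32), array([321.8, 110.5]), array([61., 63.]), array([669.3,  19.4, 145. ]))
0.74 [666.62286754  18.20881229 140.        ]
```

View pics/f.png

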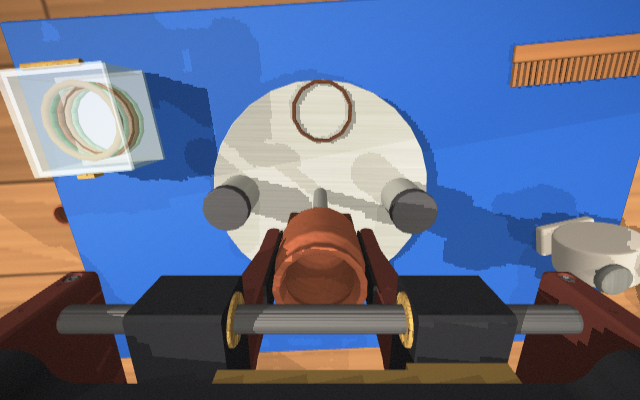

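The ring is clear at (322,110), so seat ≈ (669.5,19.3). The pot is held upright between the fingers. I'll move over the seat and lower partway.

Emit:
jog_arm(rows=[{"x":0.02,"y":-0.002,"z":0,"ax":0,"ay":0,"az":-0.03,"gripper":-0.5},{"x":0.03,"y":-0.003,"z":0,"ax":0,"ay":0,"az":0,"gripper":-0.5},{"x":0.0286,"y":-0.0022,"z":0,"ax":0,"ay":0,"az":0,"gripper":-0.5},{"x":0,"y":0,"z":-0.04,"ax":0,"ay":0,"az":0,"gripper":-0.5},{"x":0,"y":0,"z":-0.04,"ax":0,"ay":0,"az":0,"gripper":-0.5}])

```text
t: 8.8
tcp_pos: [669.9, 18.8, 204.6]
orientation: [-3.139, 0.138, -0.001]
wrist_force: [-0.7, 0.8, -1.3]
grip_width: 46.1
finger_force: 30.0
```

Emit:
jog_arm(rows=[{"x":0,"y":0,"z":-0.02,"ax":0,"ay":0,"az":0,"gripper":-0.5},{"x":0,"y":0,"z":0,"ax":0,"ay":0,"az":0,"gripper":-0.5},{"x":0,"y":0,"z":0,"ax":0,"ay":0,"az":0,"gripper":-0.5}])

```text
t: 9.18
tcp_pos: [670.1, 18.7, 186.7]
orientation: [-3.138, 0.139, -0.002]
wrist_force: [0.2, 0.5, -1.2]
grip_width: 46.4
finger_force: 30.0
```

```bash
python3 - <<'E'
from h import *
s=sense(); p=cam("wrist"); a=cam("scene"); b=cam("side"); print(s["tcp_pos"],s["orientation"],s["wrist_force"])
ims=[]
for c in (p,a,b):
    u,v=proj(c,(669,19,160)).astype(int); print(u,v)
    h=60 if c is not p else 130
    x0=min(max(u-h,0),640-2*h); y0=min(max(v-h,0),400-2*h)
    ims.append(cv2.resize(c["frame"][y0:y0+2*h,x0:x0+2*h,::-1],(266,266)))
cv2.imwrite("pics/g.png",np.hstack(ims))
E
```

```text
[670.07189182  18.74050104 186.74375238] [-3.13840848e+00  1.39478751e-01 -2.20397147e-03] [ 0.24400288  0.45707896 -1.1685047 ]
318 237
337 229
300 181
```

View pics/g.png

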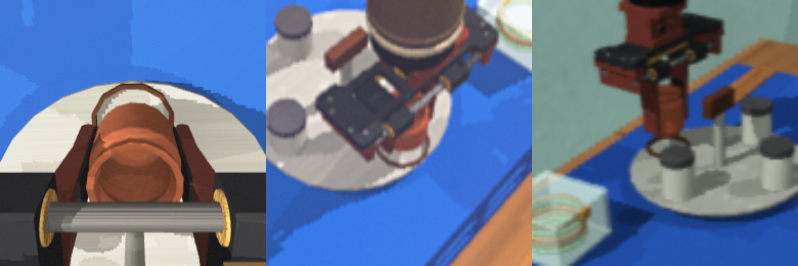

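The pot hangs right above the ring in all three views. I'll lower it, finishing slowly.

Emit:
jog_arm(rows=[{"x":0,"y":0,"z":-0.009,"ax":0,"ay":0,"az":0,"gripper":-0.5},{"x":0,"y":0,"z":-0.007,"ax":0,"ay":0,"az":0,"gripper":-0.5},{"x":0,"y":0,"z":-0.002,"ax":0,"ay":0,"az":0,"gripper":-0.5},{"x":0,"y":0,"z":-0.001,"ax":0,"ay":0,"az":0,"gripper":-0.5},{"x":0,"y":0,"z":0,"ax":0,"ay":0,"az":0,"gripper":-0.5}])

```text
t: 9.95
tcp_pos: [669.5, 18.8, 166.7]
orientation: [3.138, -0.14, 0.0]
wrist_force: [-0.7, 0.1, -0.1]
grip_width: 46.1
finger_force: 30.0
```

Emit:
jog_arm(rows=[{"x":0,"y":0,"z":-0.001,"ax":0,"ay":0,"az":0,"gripper":-0.5},{"x":0,"y":0,"z":0,"ax":0,"ay":0,"az":0,"gripper":-0.5}])

```text
t: 10.2
tcp_pos: [669.6, 18.8, 166.0]
orientation: [-3.138, 0.14, -0.001]
wrist_force: [0.0, -0.2, -0.7]
grip_width: 45.8
finger_force: 30.0
```

Emit:
jog_arm(rows=[{"x":0,"y":0,"z":-0.0007,"ax":0,"ay":0,"az":0,"gripper":-0.5},{"x":0,"y":0,"z":0,"ax":0,"ay":0,"az":0,"gripper":-0.5}])

```text
t: 10.45
tcp_pos: [669.7, 18.8, 165.9]
orientation: [-3.138, 0.14, -0.001]
wrist_force: [-1.9, 0.5, 5.5]
grip_width: 45.8
finger_force: 30.0
```

Emit:
jog_arm(rows=[{"x":0,"y":0,"z":-0.0007,"ax":0,"ay":0,"az":0,"gripper":-0.5},{"x":0,"y":0,"z":0,"ax":0,"ay":0,"az":0,"gripper":-0.5}])

```text
t: 10.7
tcp_pos: [669.6, 18.8, 165.9]
orientation: [-3.138, 0.14, -0.002]
wrist_force: [-3.7, 0.4, 9.8]
grip_width: 46.4
finger_force: 30.1
```

Emit:
jog_arm(rows=[{"x":0,"y":0,"z":0.0005,"ax":0,"ay":0,"az":0,"gripper":0.1},{"x":0,"y":0,"z":0,"ax":0,"ay":0,"az":0,"gripper":0.2},{"x":0,"y":0,"z":0,"ax":0,"ay":0,"az":0,"gripper":0.5},{"x":0,"y":0,"z":0,"ax":0,"ay":0,"az":0,"gripper":0.8},{"x":0,"y":0,"z":0,"ax":0,"ay":0,"az":0,"gripper":0.8}])

```text
t: 11.32
tcp_pos: [669.4, 18.8, 164.6]
orientation: [3.138, -0.14, -0.0]
wrist_force: [-1.4, 0.1, 0.7]
grip_width: 77.7
finger_force: 0.0
```

Emit:
jog_arm(rows=[{"x":0,"y":0,"z":0.01,"ax":0,"ay":0,"az":0,"gripper":0.8},{"x":0,"y":0,"z":0.02,"ax":0,"ay":0,"az":0,"gripper":0.8},{"x":0,"y":0,"z":0.04,"ax":0,"ay":0,"az":0,"gripper":0.8},{"x":0,"y":0,"z":0.05,"ax":0,"ay":0,"az":0,"gripper":0.8},{"x":0,"y":0,"z":0,"ax":0,"ay":0,"az":0,"gripper":0.8}])

```text
t: 11.95
tcp_pos: [671.5, 18.5, 290.4]
orientation: [-3.137, 0.14, -0.014]
wrist_force: [-0.5, 0.1, 0.0]
grip_width: 79.1
finger_force: 0.0
```

Emit:
jog_arm(rows=[{"x":-0.03,"y":0,"z":0.01,"ax":0,"ay":0,"az":0.18,"gripper":0.8},{"x":-0.03,"y":0.004,"z":0,"ax":0,"ay":0,"az":0.18,"gripper":0.8},{"x":-0.024,"y":0.004,"z":0,"ax":0,"ay":0,"az":0.18,"gripper":0.8},{"x":0,"y":0,"z":0,"ax":0,"ay":0,"az":0.18,"gripper":0.8},{"x":0,"y":0,"z":0,"ax":0,"ay":0,"az":0,"gripper":0.8}])

```text
t: 12.58
tcp_pos: [585.1, 26.7, 294.8]
orientation: [-2.987, -0.973, -0.0]
wrist_force: [0.3, -0.4, -0.5]
grip_width: 78.9
finger_force: 0.0
```

Emit:
jog_arm(rows=[{"x":0,"y":0,"z":0,"ax":0,"ay":0,"az":0,"gripper":0.8},{"x":0,"y":0,"z":0,"ax":0,"ay":0,"az":0,"gripper":0.8}])

```text
t: 12.82
tcp_pos: [585.5, 26.7, 294.5]
orientation: [2.988, 0.971, -0.001]
wrist_force: [-0.3, -0.1, 0.1]
grip_width: 78.9
finger_force: 0.0
```

```bash
python3 - <<'E'
from h import *
s=sense(); p=cam("wrist"); save(p,"i"); print(s["tcp_pos"],s["orientation"],s["joint_pos"].round(2))
for t,z in(("handle",227),("pot_mid",170),("seat",140),("stand",120)):
    for d in spot_point(p,t)[:2]: print(t,round(d["score"],2),d["location"],pt(p,d["location"],z).round(1))
E
```

```text
[585.53471455  26.71047033 294.46280669] [ 2.98773279e+00  9.70887708e-01 -6.96754203e-04] [-0.25  0.3   0.15  1.62 -0.05  1.22 -1.03]
handle 0.96 [317.4, 214.8] [583.6  27.3 227. ]
pot_mid 0.98 [376.8, 130.3] [666.2  19.2 170. ]
pot_mid 0.93 [66.6, 23.7] [580.7 285.4 170. ]
stand 0.91 [319.2, 179.8] [585.9  27.2 120. ]
```

View pics/i.png

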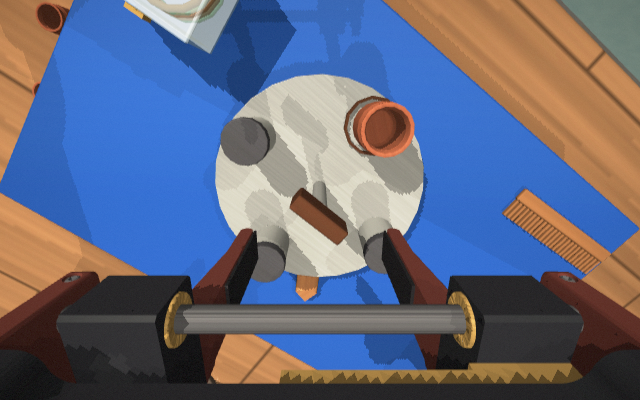

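The pot stands in the ring at (380,128); bar at (318,216), pointer tip at about (305,299). Next: bar and pointer angles.

```bash
cat > ang.py <<'E'
from h import *
AX=np.array([585.5,27.3])
def ang(P): return np.degrees(np.arctan2(P[1]-AX[1],P[0]-AX[0]))%360
def comp(p,box,kind):
    x0,y0,x1,y1=box; im=p["frame"].astype(int); r,g,b=im[...,0],im[...,1],im[...,2]
    m=np.zeros((400,640),np.uint8); c=(r-b>40)&((r>150) if kind=="ptr" else (r<150)); m[y0:y1,x0:x1]=c[y0:y1,x0:x1]
    n,l,st,ce=cv2.connectedComponentsWithStats(m); k=st[1:,4].argmax()+1
    ys,xs=np.nonzero(l==k); return st[k],ce[k],np.c_[xs,ys].astype(np.float32)
E
python3 - <<'E'
from ang import *
p=cam("wrist")
st,c,k=comp(p,(285,262,330,310),"ptr"); print(st,c.round(1))
for z in(125,130,134): P=pt(p,c,z); print("ptr",P.round(1),ang(P).round(1), ang(pt(p,k[k[:,1].argmax()],z)).round(1),np.hypot(*(pt(p,k[k[:,1].argmax()],z)[:2]-AX)).round())
st,c,k=comp(p,(280,180,360,255),"bar"); r=cv2.minAreaRect(k); print(st,c.round(1),r)
bx=cv2.boxPoints(r); W=np.array([pt(p,u,240)[:2] for u in bx]); print(W.round(1),[np.degrees(np.arctan2(*(W[(i+1)%4]-W[i])[::-1])).round(1) for i in range(2)])
# tins tops
for d in trace(p,"carousel")[:1]: print(d["rect"])
print("pot",ang((669.6,18.8)))
q=cv2.imread("pics/a_wrist.png")[:,:,::-1]
E
```

```text
[296 275  21  26 418] [306.  286.5]
ptr [461.6 -42.1 125. ] 209.3 209.1 163.0
ptr [464.6 -40.2 130. ] 209.2 209.1 159.0
ptr [467.  -38.7 134. ] 209.1 209.0 156.0
[ 290  188   58   56 1105] [317.1 218.1] ((316.791015625, 218.3184814453125), (65.13079071044922, 22.69093894958496), 44.34145736694336)
[[580.8  54.8]
 [598.1  52.4]
 [589.4   2.3]
 [571.    3.8]] [np.float64(-7.7), np.float64(-99.9)]
[215.1, 74.0, 424.5, 300.2]
pot 354.2287050587703
```

Emit:
jog_arm(rows=[{"x":0,"y":0.0005,"z":0,"ax":0,"ay":0,"az":0.18,"gripper":0.5},{"x":0,"y":0,"z":0,"ax":0,"ay":0,"az":0.18,"gripper":0.3},{"x":0,"y":0,"z":0,"ax":0,"ay":0,"az":0.18,"gripper":0.3},{"x":0,"y":0,"z":0,"ax":0,"ay":0,"az":0.18,"gripper":0.3},{"x":0,"y":0,"z":0,"ax":0,"ay":0,"az":0.125,"gripper":0.3}])

```text
t: 13.8
tcp_pos: [585.4, 27.3, 294.8]
orientation: [-2.32, -2.119, -0.0]
wrist_force: [-0.1, -0.0, -0.1]
grip_width: 57.3
finger_force: 0.0
```

Emit:
jog_arm(rows=[{"x":0,"y":0,"z":-0.02,"ax":0,"ay":0,"az":0,"gripper":0.3},{"x":0,"y":0,"z":0,"ax":0,"ay":0,"az":0,"gripper":0.3},{"x":0,"y":0,"z":0,"ax":0,"ay":0,"az":0,"gripper":0.3}])

```text
t: 14.18
tcp_pos: [585.6, 27.3, 275.3]
orientation: [2.325, 2.113, 0.0]
wrist_force: [0.4, -0.2, 0.2]
grip_width: 57.4
finger_force: 0.0
```

```bash
python3 - <<'E'
from h import *
s=sense(); p=cam("wrist"); save(p,"j"); print(s["tcp_pos"],s["orientation"],s["joint_pos"].round(2))
for t,z in(("handle",227),("pot_mid",170),("stand",120)):
    for d in spot_point(p,t)[:1]: print(t,round(d["score"],2),d["location"],pt(p,d["location"],z).round(1))
E
```

```text
[585.6065818   27.33728644 275.26380303] [2.32458881e+00 2.11300623e+00 4.67320293e-04] [-0.14  0.31  0.02  1.64 -0.01  1.18 -0.22]
handle 0.84 [317.2, 223.6] [583.3  27.1 227. ]
pot_mid 0.73 [408.6, 201.7] [667.8  17.  170. ]
stand 0.9 [317.1, 182.8] [582.7  30.1 120. ]
```

View pics/j.png

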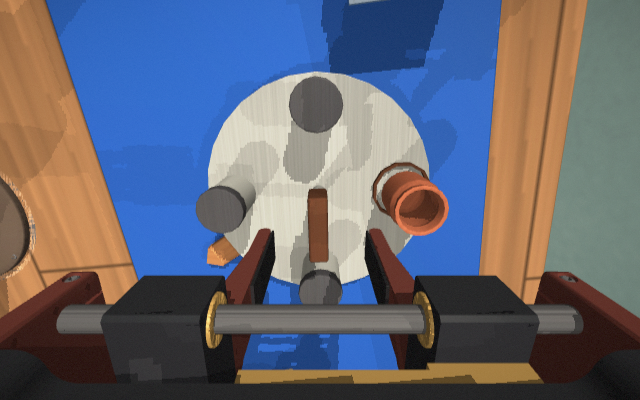

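The bar (col 317, rows 188–262) lies centred and parallel between the fingers. I'll descend and grip it.

Emit:
jog_arm(rows=[{"x":0,"y":0,"z":-0.025,"ax":0,"ay":0,"az":0,"gripper":0.3},{"x":0,"y":0,"z":-0.02,"ax":0,"ay":0,"az":0,"gripper":0.1},{"x":0,"y":0,"z":-0.005,"ax":0,"ay":0,"az":0,"gripper":-0.1},{"x":0,"y":0,"z":0,"ax":0,"ay":0,"az":0,"gripper":-0.4},{"x":0,"y":0,"z":0,"ax":0,"ay":0,"az":0,"gripper":-0.6}])

```text
t: 15.0
tcp_pos: [586.0, 27.3, 225.7]
orientation: [2.324, 2.113, 0.002]
wrist_force: [-0.2, -0.1, 0.0]
grip_width: 23.3
finger_force: 0.0
```

Emit:
jog_arm(rows=[{"x":0,"y":0,"z":0,"ax":0,"ay":0,"az":0,"gripper":-0.8},{"x":0,"y":0,"z":0,"ax":0,"ay":0,"az":0,"gripper":-1},{"x":0,"y":0,"z":0,"ax":0,"ay":0,"az":0,"gripper":-1},{"x":0,"y":0,"z":0,"ax":0,"ay":0,"az":0,"gripper":-1}])

```text
t: 15.5
tcp_pos: [584.5, 27.5, 225.5]
orientation: [-2.323, -2.113, 0.001]
wrist_force: [-4.5, 0.4, 4.1]
grip_width: 13.9
finger_force: 30.0
```

Emit:
jog_arm(rows=[{"x":-0.001,"y":0,"z":0,"ax":0,"ay":0,"az":-0.04,"gripper":-1},{"x":0,"y":0,"z":0,"ax":0,"ay":0,"az":-0.08,"gripper":-1},{"x":0,"y":0,"z":0,"ax":0,"ay":0,"az":-0.1,"gripper":-1},{"x":0,"y":0,"z":0,"ax":0,"ay":0,"az":-0.1,"gripper":-1},{"x":0,"y":0,"z":0,"ax":0,"ay":0,"az":-0.1,"gripper":-1}])

```text
t: 16.12
tcp_pos: [584.8, 27.4, 225.5]
orientation: [2.716, 1.578, 0.002]
wrist_force: [0.3, -1.1, -0.0]
grip_width: 13.7
finger_force: 30.0
```

Emit:
jog_arm(rows=[{"x":0,"y":0,"z":0,"ax":0,"ay":0,"az":-0.1,"gripper":-1},{"x":0,"y":0,"z":0,"ax":0,"ay":0,"az":-0.1,"gripper":-1},{"x":0,"y":0,"z":0,"ax":0,"ay":0,"az":-0.1,"gripper":-1},{"x":0,"y":0,"z":0,"ax":0,"ay":0,"az":-0.1,"gripper":-1},{"x":0,"y":0,"z":0,"ax":0,"ay":0,"az":-0.1,"gripper":-1}])

```text
t: 16.75
tcp_pos: [585.2, 27.0, 225.5]
orientation: [3.022, 0.856, 0.003]
wrist_force: [1.9, -0.3, -0.3]
grip_width: 13.6
finger_force: 30.0
```

Emit:
jog_arm(rows=[{"x":0,"y":0,"z":0,"ax":0,"ay":0,"az":-0.1,"gripper":-1},{"x":0,"y":0,"z":0,"ax":0,"ay":0,"az":-0.1,"gripper":-1},{"x":0,"y":0,"z":0,"ax":0,"ay":0,"az":-0.1,"gripper":-1},{"x":0,"y":0,"z":0,"ax":0,"ay":0,"az":-0.1,"gripper":-1},{"x":0,"y":0,"z":0,"ax":0,"ay":0,"az":-0.08,"gripper":-1}])

```text
t: 17.38
tcp_pos: [585.3, 26.6, 225.5]
orientation: [3.139, 0.114, 0.003]
wrist_force: [3.1, -1.7, -0.2]
grip_width: 13.5
finger_force: 30.0
```

```bash
python3 - <<'E'
from ang import *
s=sense(); p=cam("wrist"); save(p,"k"); o=s["orientation"]; print(s["tcp_pos"],o,s["joint_pos"].round(2),s["wrist_force"].round(1),s["torque"].round(2))
y=R.from_rotvec(o).as_matrix()[:,1]; print("yaw",np.degrees(np.arctan2(y[1],y[0])))
for c in(cam("scene"),cam("side")):
  for d in spot_point(c,"pot_mid")[:4]: P=pt(c,d["location"],170); print(round(d["score"],2),d["location"],P.round(1),ang(P).round(1))
E
```

```text
[585.27012803  26.64356716 225.51167504] [3.13891035 0.11375286 0.00338894] [-0.35  0.36  0.28  1.73 -0.11  1.07 -1.52] [ 3.1 -1.7 -0.2] [-0.23 -0.27  0.04]
yaw -85.84910660656432
0.84 [289.3, 232.2] [595.7 -64.2 170. ] 276.4
0.53 [382.6, 148.0] [602.8 279.2 170. ] 86.1
0.68 [253.3, 318.9] [436.  494.1 170. ] 107.8
0.64 [293.8, 326.0] [369.3 472.3 170. ] 115.9
0.63 [337.0, 171.2] [598.8 -73.4 170. ] 277.5
```

Emit:
jog_arm(rows=[{"x":0,"y":0,"z":0,"ax":0,"ay":0,"az":-0.05,"gripper":-1},{"x":0,"y":0,"z":0,"ax":0,"ay":0,"az":-0.1,"gripper":-1},{"x":0,"y":0,"z":0,"ax":0,"ay":0,"az":-0.1,"gripper":-1},{"x":0,"y":0,"z":0,"ax":0,"ay":0,"az":-0.1,"gripper":-1},{"x":0,"y":0,"z":0,"ax":0,"ay":0,"az":-0.1,"gripper":-1}])

```text
t: 18.25
tcp_pos: [585.2, 26.3, 225.5]
orientation: [3.086, -0.588, 0.003]
wrist_force: [3.1, -4.5, 3.3]
grip_width: 14.0
finger_force: 30.0
```

Emit:
jog_arm(rows=[{"x":0,"y":0,"z":0,"ax":0,"ay":0,"az":-0.1,"gripper":-1},{"x":0,"y":0,"z":0,"ax":0,"ay":0,"az":-0.1,"gripper":-1},{"x":0,"y":0,"z":0,"ax":0,"ay":0,"az":-0.1,"gripper":-1},{"x":0,"y":0,"z":0,"ax":0,"ay":0,"az":-0.1,"gripper":-1},{"x":0,"y":0,"z":0,"ax":0,"ay":0,"az":0,"gripper":-1}])

```text
t: 18.88
tcp_pos: [585.0, 26.0, 225.5]
orientation: [2.908, -1.187, 0.003]
wrist_force: [2.3, -4.7, 3.4]
grip_width: 13.8
finger_force: 30.0
```

```bash
python3 - <<'E'
from ang import *
s=sense(); p=cam("wrist"); save(p,"l"); o=s["orientation"]; print(s["tcp_pos"],o,s["joint_pos"].round(2),s["wrist_force"].round(1),s["torque"].round(2))
y=R.from_rotvec(o).as_matrix()[:,1]; print("yaw",np.degrees(np.arctan2(y[1],y[0])))
for c in(cam("scene"),cam("side"),p):
  for d in spot_point(c,"pot_mid")[:4]: P=pt(c,d["location"],170); print(round(d["score"],2),d["location"],P.round(1),ang(P).round(1))
E
```

```text
[584.99347948  25.96390606 225.49493725] [ 2.90797084 -1.18743004  0.00305396] [-0.48  0.37  0.46  1.73 -0.18  1.08 -2.3 ] [ 2.3 -4.7  3.4] [-0.85 -0.29 -0.01]
yaw -134.4239381142249
0.69 [277.6, 209.3] [532.5 -39.1 170. ] 231.4
0.62 [384.7, 148.4] [607.7 281.9 170. ] 85.0
0.84 [250.8, 320.4] [437.5 498.7 170. ] 107.4
0.66 [351.4, 179.6] [534.5 -43.7 170. ] 234.3
0.63 [293.3, 326.2] [369.7 473.1 170. ] 115.8
0.68 [429.3, 221.3] [524.7 -34.2 170. ] 225.4
```

Emit:
jog_arm(rows=[{"x":0,"y":0.0005,"z":0,"ax":0,"ay":0,"az":-0.06,"gripper":-1},{"x":0,"y":0.0005,"z":0,"ax":0,"ay":0,"az":-0.08,"gripper":-1},{"x":0,"y":0,"z":0,"ax":0,"ay":0,"az":-0.08,"gripper":-1},{"x":0,"y":0,"z":0,"ax":0,"ay":0,"az":-0.06,"gripper":-1},{"x":0,"y":0,"z":0,"ax":0,"ay":0,"az":0,"gripper":-1}])

```text
t: 19.8
tcp_pos: [584.8, 25.8, 225.5]
orientation: [2.713, -1.582, 0.003]
wrist_force: [1.1, -8.1, 3.9]
grip_width: 13.9
finger_force: 30.0
```

```bash
python3 - <<'E'
from ang import *
s=sense(); o=s["orientation"]; print(s["tcp_pos"],s["joint_pos"].round(2),s["wrist_force"].round(1),s["torque"].round(2))
y=R.from_rotvec(o).as_matrix()[:,1]; print("yaw",np.degrees(np.arctan2(y[1],y[0]))%360)
p=cam("wrist"); a=cam("scene"); b=cam("side"); ims=[]
for c,h in((p,200),(a,70),(b,70)):
    for d in spot_point(c,"pot_mid")[:1]: print(d["location"],ang(pt(c,d["location"],170)).round(1))
    for th in(206,209,212): print(th,proj(c,(*(AX+155*np.array([np.cos(np.radians(th)),np.sin(np.radians(th))])),134)).round(1))
    u,v=proj(c,(511,-14,160)).astype(int)
    x0=min(max(u-h,0),640-2*h); y0=min(max(v-h,0),400-2*h); print("crop",x0,y0,2*h)
    ims.append(cv2.resize(c["frame"][y0:y0+2*h,x0:x0+2*h,::-1],(266,266) if h<100 else (266,266)))
I=np.hstack(ims)
cv2.imwrite("pics/m.png",np.vstack([cv2.resize(ims[0],(0,0),fx=1,fy=1)]) if 0 else I); save(p,"mw"); save(a,"ms"); save(b,"mb")
E
```

```text
[584.79688018  25.84060968 225.52372529] [-0.52  0.38  0.52  1.74 -0.21  1.08 -2.56] [ 1.1 -8.1  3.9] [-1.27 -0.2  -0.07]
yaw 209.5105044851832
[432.0, 220.3] 210.2
206 [489.1 216.1]
209 [491.1 207.6]
212 [492.6 198.9]
crop 222 0 400
[279.8, 200.2] 213.7
206 [254.2 197.4]
209 [253.1 200.1]
212 [252.2 202.7]
crop 209 129 140
[353.1, 184.3] 214.4
206 [378.7 198.3]
209 [378.6 196.9]
212 [378.2 195.5]
crop 283 118 140
```

```bash
python3 - <<'E'
from ang import *
p=cam("wrist")
st,c,k=comp(p,(440,170,520,250),"ptr"); print(st,c.round(1))
im=p["frame"][100:300,340:540,::-1].copy(); cv2.imwrite("pics/n.png",np.hstack([cv2.resize(im,(560,560),interpolation=cv2.INTER_CUBIC),np.vstack([cv2.resize(cv2.imread("pics/ms.png")[150:250,230:330],(240,280)),cv2.resize(cv2.imread("pics/mb.png")[140:240,300:400],(240,280))])]))
E
```

```text
[ 440  191   55   59 1377] [471.  214.1]
```

View pics/n.png

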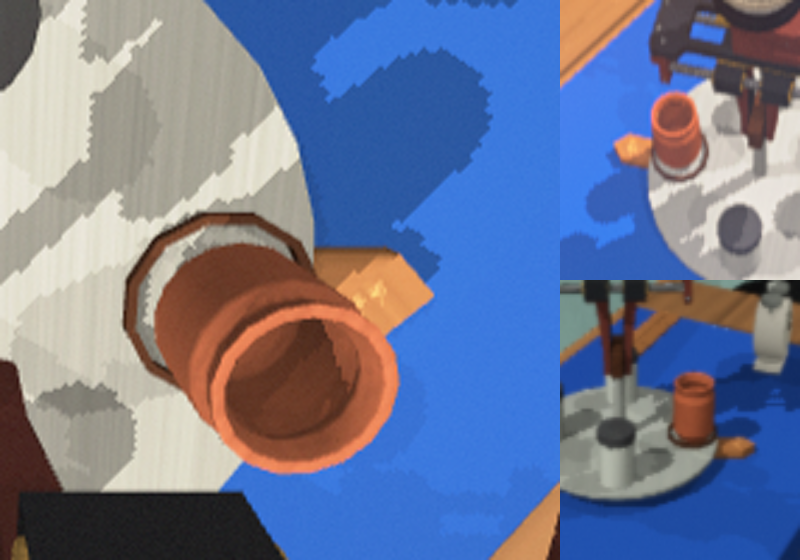

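```bash
python3 - <<'E'
from ang import *
from scipy.optimize import least_squares
p=cam("wrist"); a=cam("scene"); b=cam("side"); print(sense()["tcp_pos"])
t=np.linspace(0,2*np.pi,72)
for ax in((585.5,27.3),(585,26.3),(584.5,25.5)):
    ax=np.array(ax); AX[:]=ax
    for c,uv in((p,(494.6,205.4)),(a,(253.3,203)),(b,(300+195/2.4,140+167/2.8))):
        print(ax,[(z,ang(pt(c,uv,z)).round(1),np.hypot(*(pt(c,uv,z)[:2]-ax)).round(0)) for z in(120,127,134)])
for th in(207,209,211):
    r=np.radians(th); C=AX+85*np.array([np.cos(r),np.sin(r)])
    uv=np.array([proj(p,(C[0]+29*np.cos(q),C[1]+29*np.sin(q),145)) for q in t]); print("ring",th,uv.min(0),uv.max(0))
E
```

```text
[584.7775245   25.850837   225.48678675]
[585.5  27.3] [(120, np.float64(208.1), np.float64(167.0)), (127, np.float64(209.0), np.float64(162.0)), (134, np.float64(209.8), np.float64(158.0))]
[585.5  27.3] [(120, np.float64(209.1), np.float64(156.0)), (127, np.float64(210.6), np.float64(154.0)), (134, np.float64(212.1), np.float64(152.0))]
[585.5  27.3] [(120, np.float64(212.2), np.float64(164.0)), (127, np.float64(207.9), np.float64(163.0)), (134, np.float64(203.5), np.float64(162.0))]
[585.   26.3] [(120, np.float64(207.9), np.float64(166.0)), (127, np.float64(208.7), np.float64(161.0)), (134, np.float64(209.6), np.float64(157.0))]
[585.   26.3] [(120, np.float64(208.9), np.float64(155.0)), (127, np.float64(210.3), np.float64(153.0)), (134, np.float64(211.9), np.float64(151.0))]
[585.   26.3] [(120, np.float64(212.0), np.float64(163.0)), (127, np.float64(207.6), np.float64(162.0)), (134, np.float64(203.2), np.float64(161.0))]
[584.5  25.5] [(120, np.float64(207.7), np.float64(165.0)), (127, np.float64(208.6), np.float64(161.0)), (134, np.float64(209.4), np.float64(156.0))]
[584.5  25.5] [(120, np.float64(208.7), np.float64(155.0)), (127, np.float64(210.2), np.float64(152.0)), (134, np.float64(211.7), np.float64(150.0))]
[584.5  25.5] [(120, np.float64(211.8), np.float64(163.0)), (127, np.float64(207.5), np.float64(161.0)), (134, np.float64(203.0), np.float64(160.0))]
ring 207 [384.2637722  180.44244517] [452.54583882 244.09170916]
ring 209 [384.59596701 176.93314723] [453.13174723 241.048959  ]
ring 211 [384.80899765 173.39589092] [453.59940553 237.98358213]
```

The pot and pointer agree at about 209.5° (ring about 209.7°, pointer about 209.3°). I'll ease the small side load on the handle, let it settle and hand in.

Emit:
jog_arm(rows=[{"x":0,"y":-0.001,"z":0,"ax":0,"ay":0,"az":0,"gripper":-1},{"x":0,"y":0,"z":0,"ax":0,"ay":0,"az":0,"gripper":-1},{"x":0,"y":0,"z":0,"ax":0,"ay":0,"az":0,"gripper":-1},{"x":0,"y":0,"z":0,"ax":0,"ay":0,"az":0,"gripper":-1}])

```text
t: 20.8
tcp_pos: [584.8, 25.9, 225.5]
orientation: [2.715, -1.58, 0.003]
wrist_force: [0.3, -5.6, 3.9]
grip_width: 14.0
finger_force: 30.0
```

```bash
python3 - <<'E'
from ang import *
s=sense(); y=R.from_rotvec(s["orientation"]).as_matrix()[:,1]; print("yaw",np.degrees(np.arctan2(y[1],y[0]))%360,s["wrist_force"].round(1),s["grip_width"],s["finger_force"],np.abs(s["joint_vel"]).max())
print(job_done())
E
```

```text
yaw 209.597720679308 [ 0.3 -5.6  3.9] 14.012938766296056 29.996503251604736 0.002155119737453259
the job is handed in; nothing more can be done
None
```

The pot stands upright in the ringed place, in line with the pointer to within about 1° by camera, and I handed the job in at about 21 s with the gripper still holding the handle; no verdict came back. The turntable turned about 63° by itself or by an unseen touch while I carried the pot, so I re-measured before placing it.

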